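# Set the sine plate on a stack of gauge blocks

## Task

Take the finished wooden blank off the sine plate and lay it flat in the green tray, then swing the plate up by its red bar until it stays up by itself. Draw every gauge block that is in the rack straight up out of its well and stand them all end on end in one straight upright stack on the base, at the spot where the plate's roller will come down, then lower the plate gently by the bar, never letting it drop, until its roller rests on the stack. Leave the mallet, the jar and the try square where they are.

Things in the scene. Friction and masses are not known exactly. Their poses are not given: they have to be found in the camera images.
- sine_base: fixed grey base of the sine plate, 300 x 130 x 20 mm, on the bench. Origin on its underside (bench level) right below the hinge axis; its x axis runs from the hinge towards the free end (the base spans x -25 to 275 mm), y is parallel to the hinge, z up. Its flat top, 20 mm above the bench, with a bright ground pad, is where the stack stands. The base stands at another place and is turned differently at each start.
- hinge (a point): centre of the hinge axis, 32 mm above the bench, in the middle of the width
- plate (a joint): tilt of the plate in rad: 0 lying level (as at the start), growing as the free end goes up, stop at 1.4. The aluminium plate (262 x 130 x 14 mm, about 0.8 kg; its underside 12 mm and its top 26 mm above the hinge axis when level, so the top is 58 mm above the bench) has a stiff hinge: above about 1.1 rad it stays where it is left, lower than that it sinks under its own weight, so it must be held while it is lowered. Lifting takes about 6 N at the bar.
- roller (a point): centre of the steel roller under the plate's free end, radius 12 mm, 110 mm wide, 250 mm from the hinge axis. The line from hinge axis to roller is level at tilt 0, with the roller on the base; so with the roller on a stack of height H the tilt is asin(H/250 mm) and the roller stands 250 mm x cos(tilt) from the hinge: put the stack's centre there, within 10 mm. The roller may not press on a block with more than 40 N.
- bar (a point): middle of the round red bar that raises the plate: 14 mm thick, 110 mm long, parallel to the hinge, held 46 mm beyond the plate's end by two thin arms 90 mm apart. When level it is 308 mm from the hinge axis and 19 mm above it; it turns with the plate. It can be pinched from above at any tilt, with a finger on each side, the tool staying vertical.
- rack: fixed wooden rack, 170 x 56 x 34 mm, origin at the centre of its underside, x along its length. Three square wells 32 mm wide and 26 mm deep along its length, at x = -52, 0 and 52 mm; floor of the wells 8 mm above the bench. Each holds one gauge block or is empty.
- tray: fixed open green tray, 180 x 120 x 30 mm, walls and floor 5 mm; origin at the centre of its underside, x along its length
- blank: finished wooden blank, 110 x 40 x 28 mm, pale wood with one dark stripe, 90 g; origin at its centre, x along its length, z through its thickness. It starts lying on the plate.
- mallet: wooden mallet lying on the bench, 280 mm long; to be left alone
- jar: closed jar, 68 mm wide and 85 mm tall; to be left alone
- square: try square lying flat on the bench, 155 mm blade; to be left alone
- block50: steel gauge block 50 mm tall, 30 x 30 mm across, yellow bands near both ends, about 0.3 kg; origin at its centre, z along its height. Stands in a rack well, 24 mm of it above the rack's top (58 mm above the bench), sides parallel to the rack's. May be absent.
- block56: steel gauge block 56 mm tall, 30 x 30 mm across, blue bands near both ends, about 0.3 kg; origin at its centre, z along its height. Stands in a rack well, 30 mm of it above the rack's top (64 mm above the bench), sides parallel to the rack's. May be absent.
- block62: steel gauge block 62 mm tall, 30 x 30 mm across, red bands near both ends, about 0.3 kg; origin at its centre, z along its height. Stands in a rack well, 36 mm of it above the rack's top (70 mm above the bench), sides parallel to the rack's. May be absent.

How it is judged:
By the outcome, as a careful person would: the job done as asked, in the order asked, and still so for the second after the job is handed in, with the robot touching nothing.
Of block50, block56, block62 only 2 to 3 are there at a start; the rules pass over those that are not, and their reading is None.
At some moment in a run one of blank may be knocked a few centimetres aside while the robot is not near it.
It also fails if it takes over 210 s, if anything falls off the work surface, if the arm or the gripper's body presses on something with over 40 N, if the wrist force passes 120 N, or if a joint passes its speed limit or range.

## Robot

A 7-joint arm with a two-finger parallel gripper is mounted at the origin on the work surface. World frame = base frame: x ahead of the robot, y to its left, z up, the work surface at z = 0. Lengths are in m, angles in rad, forces in N, time in s.
With the tool pointing down it reaches from about 0.4 to 0.75 m from the base axis. Payload 19.5 kg.
Tool frame: the origin (TCP) lies midway between the tips of the shut fingers; the grasp point (between the pads) lies robot.grip_point_offset behind it (robot.grip_point_offset is the distance from the TCP to the grasp point, in m); x points along the fingers, y is the direction in which the jaws open and shut, and the axes are right-handed (so a half turn about x gives the same grasp; the last joint's range is limited). The gripper opens to 85 mm and grips with 20 to 120 N. Pads are 22 mm wide; open, the fingers measure 114 mm over their backs; the gripper's body (76 mm by 85 mm) begins 54 mm behind the grasp point. The pads swing forward as they close: fully open they stand 13 mm farther back than shut.
Start: joints at [-1.361, 0.707, -0.028, 1.485, 0.022, 0.951, -0.075], TCP at [0.143, 0.557, 0.231] pointing down, gripper open.
Joint ranges: [-2.71, 2.71], [-0.32, 2.16], [-1.57, 1.52], [0, 2.45], [-1.46, 4.6], [0, 2.02], [-2.83, 2.83]. Speed limits (rad/s): [1.89, 1.89, 2.57, 2.57, 3.01, 3.01, 3.01].

## Interface

Orientations are given as a unit quaternion [w, x, y, z].
In Python, from station import robot gives the robot as it stands. The module is installed in compiled form; this text tells all that it offers. Calls block until the motion is done:
- robot.move_pose(position, orientation): joint-space move of the TCP to a pose.
- robot.line_to(position, orientation=None, velocity=0.15, stop_force=None): straight line of the TCP; orientation=None keeps the orientation; velocity is the mean speed in m/s. With stop_force (N) it stops when the force on the tool has changed by that much, and returns True; else False.
- robot.move_j(angles): joint-space move.
- robot.command_gripper(opening, squeeze=None): opening from 0.0 (shut) to 1.0 (fully open); squeeze is the grip in N (None keeps the last); returns when the fingers have stopped.
- robot.wait(seconds).
- robot.solve_ik(position, orientation): joint angles nearest the present ones, or None.
- robot.observe(): the state.
- robot.read_camera(name): name is "side" or "top" or "wrist"; returns the picture (400x640x3 uint8, red, green, blue); there is no depth.
- robot.calibration(name): a dict with "fovy" (degrees; the focal length in pixels is half the picture's height over the tangent of half this angle, whatever the lens; pixels are square), "cx", "cy" (the principal point, pixels), "eye" and "attitude" of the camera in the world. Camera axes: x right, y down, z forward; pixel columns grow to the right and rows downward; lengths in m; the calibration is good to about 2 mm. A picture is of the moment at which its call begins: read the wrist's pose just before it. calibration takes no time and is no camera call; for the wrist camera it gives the pose at the moment of the call.
A pose or a line that the arm cannot do raises robot.Unreachable and nothing moves.
- robot.finish_job(): hands the job in, once; it reports no verdict.
The state is a dict: "clock": time; "joints": joint angles; "qd": joint speeds; "effort": joint torques, N m; "tool_pos": TCP position; "orientation": TCP orientation; "ft_force": force on the tool from outside, world axes, zero at the start; "torque": the same for the moment, N m; "gripper_width": opening from 0.0 (shut) to 1.0 (fully open).
Only numpy, scipy, OpenCV 4.12 (cv2) and the standard library are available. Lean on these libraries where they do the work, as an engineer would, in place of code of your own. Each camera call takes 0.05 s, during which the arm holds its last target. There are 200 camera calls.

## Working session

There is one attempt and no reset: what is moved stays moved. The work goes in short steps, each a Python script; the robot and the scene stay as the last script left them, time stands still between calls to the robot, and variables do not carry over. Pictures are saved under pics/ and viewed, about 12 in all and at most 16, crops included, and the job is handed in when it is done.

```bash
mkdir -p pics; python3 - <<'E'
from station import robot
import cv2
for n in("top","side","wrist"):
    c=robot.calibration(n); print(n,c)
    cv2.imwrite(f"pics/{n}0.png",robot.read_camera(n)[:,:,::-1])
print(robot.observe(),robot.grip_point_offset)
E
```

```text
top {'fovy': 47.2970390887871, 'cx': 319.07361260237826, 'cy': 203.85512394964937, 'eye': array([ 0.50545284, -0.00262547,  1.19202295]), 'attitude': array([ 0.0167104 , -0.70464826,  0.70910935, -0.0188553 ])}
side {'fovy': 54.220924606784216, 'cx': 327.5276242983664, 'cy': 199.86619676957972, 'eye': array([ 0.29917983, -0.83191532,  0.56297005]), 'attitude': array([-0.49184935,  0.85750049, -0.12539044,  0.08399023])}
wrist {'fovy': 62.619163270809224, 'cx': 319.7748210056971, 'cy': 199.1824397547158, 'eye': array([0.06591721, 0.57690476, 0.37280666]), 'attitude': array([0.1269612 , 0.77998901, 0.60491287, 0.09786936])}
{'clock': 0.15, 'joints': array([-1.36070289,  0.70694302, -0.0275879 ,  1.48484685,  0.02203347,
        0.95088717, -0.07549362]), 'qd': array([ 9.98152553e-04, -1.97631618e-03, -1.18761405e-04, -3.15553863e-04,
        1.14984475e-03, -5.44008264e-05,  4.65954103e-05]), 'effort': array([ 1.11137553e-03, -8.83296704e+01,  1.23457532e+00, -2.36188853e+01,
        1.69404846e-02,  5.32467515e-03, -8.64956610e-05]), 'tool_pos': array([0.143231  , 0.55669397, 0.23095544]), 'orientation': array([ 0.7014985 ,  0.08851095,  0.70152221, -0.08906317]), 'ft_force': array([-0.71900818,  0.17350833, -0.86498228]), 'torque': array([-0.04347555,  0.00066588,  0.01269163]), 'gripper_width': 0.9994823862006297} 0.0187
```

View pics/top0.png

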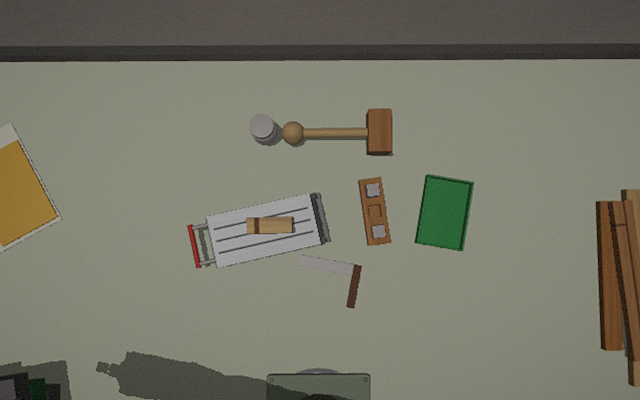

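View pics/side0.png

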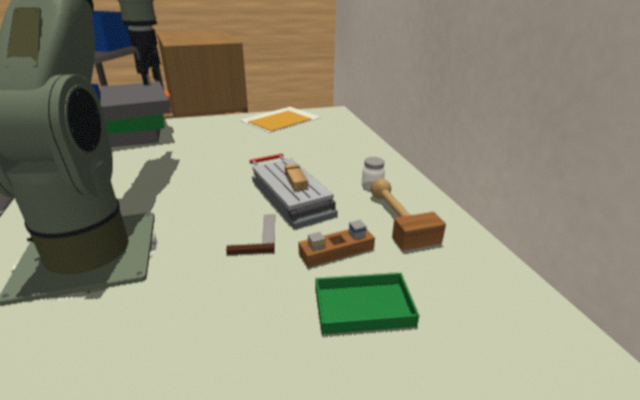

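The top view shows the bar at about (195,246), the plate from (210,240) to (320,218), and the blank at (270,225). The rack is at (375,211), with blocks in its top well (372,190) and bottom well (378,231) and an empty middle well. The tray is at (444,212). The side view suggests blue bands at the far end and yellow at the near end.

```bash
cat > h.py <<'E'
from station import robot
import numpy as np, cv2
from scipy.spatial.transform import Rotation as R
G=robot.grip_point_offset
def rot(q): return R.from_quat([q[1],q[2],q[3],q[0]]).as_matrix()
def ray(c,uv,z):
    f=200/np.tan(np.radians(c["fovy"]/2)); uv=np.atleast_2d(uv).astype(float)
    d=np.c_[(uv[:,0]-c["cx"])/f,(uv[:,1]-c["cy"])/f,np.ones(len(uv))]@rot(c["attitude"]).T
    e=np.array(c["eye"]); return e+d*((z-e[2])/d[:,2])[:,None]
def proj(c,p):
    f=200/np.tan(np.radians(c["fovy"]/2)); q=(np.atleast_2d(p)-c["eye"])@rot(c["attitude"])
    return np.c_[q[:,0]/q[:,2]*f+c["cx"],q[:,1]/q[:,2]*f+c["cy"]]
def shot(n,name=None):
    c=robot.calibration(n); im=robot.read_camera(n)
    if name: cv2.imwrite(f"pics/{name}.png",im[:,:,::-1])
    return c,im
def mask(im,lo,hi,roi=None):
    m=cv2.inRange(cv2.cvtColor(im,cv2.COLOR_RGB2HSV),np.array(lo),np.array(hi))
    if roi: k=np.zeros_like(m);x0,y0,x1,y1=roi;k[y0:y1,x0:x1]=255;m&=k
    return m
def big(m):
    cs=cv2.findContours(m,cv2.RETR_EXTERNAL,cv2.CHAIN_APPROX_NONE)[0]
    return max(cs,key=cv2.contourArea)[:,0]
def rect(c,cnt,z):
    """min-area rectangle of a contour cast on plane z: centre, long side, short side, long-axis yaw"""
    p=ray(c,cnt,z)[:,:2]*1000
    b=cv2.boxPoints(cv2.minAreaRect(p.astype(np.float32)))/1000
    a,d=b[1]-b[0],b[2]-b[1]
    if np.linalg.norm(a)<np.linalg.norm(d): a,d=d,a
    return b.mean(0),np.linalg.norm(a),np.linalg.norm(d),np.arctan2(a[1],a[0])
def quat(yaw):
    """tool pointing down, jaw axis (tool y) along yaw in the world (mod pi); half turn nearest joint-7 middle"""
    y=np.array([np.cos(yaw),np.sin(yaw),0]); x=np.array([0,0,-1.]); q=R.from_matrix(np.c_[x,y,np.cross(x,y)]).as_quat()
    return np.r_[q[3],q[:3]]
def best(pos,yaw):
    o=[]
    for k in(0,np.pi):
        j=robot.solve_ik(pos,quat(yaw+k))
        if j is not None:o.append((abs(j[6]),k))
    return quat(yaw+min(o)[1])
E
python3 - <<'E'
from h import *
c=robot.calibration("top");im=cv2.imread("pics/top0.png")[:,:,::-1].copy()
f=lambda n,r:print(n,np.round(np.hstack(r),4))
f("tray",rect(c,big(mask(im,(45,100,30),(80,255,255),(400,160,490,260))),.03))
f("bar",rect(c,big(mask(im,(0,150,80),(6,255,255),(180,215,208,275))|mask(im,(174,150,80),(180,255,255),(180,215,208,275))),.051))
f("rack",rect(c,big(mask(im,(4,90,40),(18,255,255),(350,165,397,255))),.034))
f("blank",rect(c,big(mask(im,(8,60,60),(28,255,255),(235,205,305,245))),.086))
f("plate",rect(c,big(mask(im,(0,0,140),(180,45,255),(203,185,320,275))),.058))
big_=cv2.resize(im[160:290,170:490],None,fx=2.5,fy=2.5,interpolation=cv2.INTER_CUBIC);cv2.imwrite("pics/c.png",big_[:,:,::-1])
E
```

```text
tray [ 0.5408 -0.3242  0.1779  0.1232 -0.1791]
bar [0.4599 0.3059 0.1074 0.0114 0.2186]
rack [ 0.545  -0.1456  0.1686  0.0581  0.1368]
blank [0.5107 0.1165 0.1089 0.0387 1.5645]
plate [0.5003 0.1387 0.2887 0.2203 1.5644]
```

View pics/c.png

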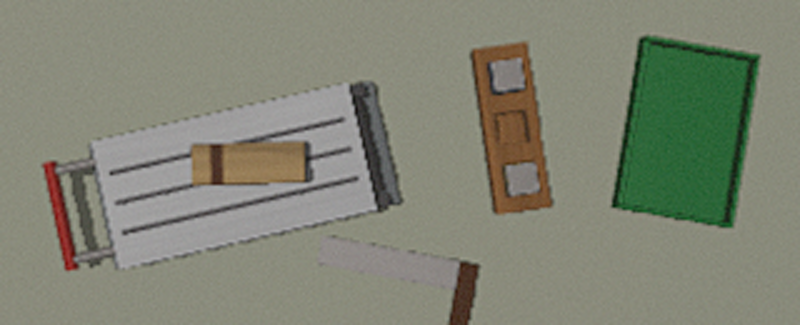

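Sizes match the given ones (tray 178x123, bar 107, rack 169x58, blank 109x39 mm). Next, a wrist view for refinement on the way to the blank.

```bash
python3 - <<'E'
from h import *
p=[0.50,0.12,0.30]; robot.move_pose(p,best(p,0.0)); robot.wait(.3)
c,im=shot("wrist","w1"); print(c["eye"])
f=lambda n,r:print(n,np.round(np.hstack(r),4))
o=robot.observe(); print(o["tool_pos"],o["clock"])
print(proj(c,[[.511,.1165,.086],[.46,.306,.051],[.527,.005,.058],[.545,-.146,.034]]).round())
for n,lo,hi,z in(("blank",(8,60,60),(28,255,255),.086),("bar",(0,150,60),(6,255,255),.051)):
    try:f(n,rect(c,big(mask(im,lo,hi)),z))
    except Exception as e:print(n,e)
E
```

```text
[0.50106359 0.20120004 0.44187504]
[0.49997589 0.12017662 0.29997626] 2.5417
[[328. 170.]
 [279. -18.]
 [339. 249.]
 [348. 332.]]
blank [ 0.5405 -0.091   0.1482  0.0687  0.1348]
bar max() iterable argument is empty
```

View pics/w1.png

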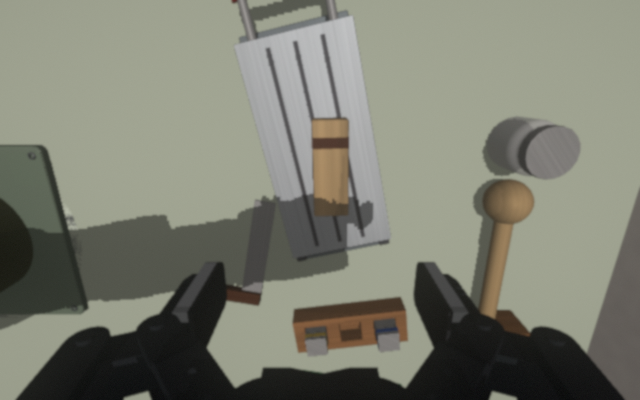

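Wrist view: blank at (330,167), plate corners (236,46),(352,14),(388,241),(300,259), yellow block left (316,342), blue block right (388,338), middle well empty.

```bash
python3 - <<'E'
from h import *
c=robot.calibration("wrist");im=cv2.imread("pics/w1.png")[:,:,::-1].copy()
f=lambda n,r:print(n,np.round(np.hstack(r),4))
f("blank",rect(c,big(mask(im,(8,60,60),(28,255,255),(290,100,370,225))),.086))
q=ray(c,[[236,46],[352,14],[388,241],[300,259]],.058)[:,:2];print(q.round(4))
for a,b in((0,3),(1,2)): d=q[a]-q[b];print("len",np.linalg.norm(d),"yaw",np.arctan2(d[1],d[0])-np.pi/2)
d=q[1]-q[0];print(np.linalg.norm(d),np.arctan2(d[1],d[0]))
print("free end mid",(q[0]+q[1])/2)
y=1.789;u=np.array([np.cos(y),np.sin(y)]);print("from bar top cam",np.array([.4599,.3059])-.046*u)
E
```

```text
blank [ 0.5129  0.118   0.1095  0.0397 -1.5432]
[[ 0.4123  0.2454]
 [ 0.5349  0.2757]
 [ 0.5893  0.0169]
 [ 0.4758 -0.0091]]
len 0.26225038610547224 yaw 0.24439005840500072
len 0.26452619204167527 yaw 0.20712750584348982
0.12630282828620001 0.24259188582731164
free end mid [0.4736072  0.26057416]
from bar top cam [0.46985791 0.26099076]
```

```bash
python3 - <<'E'
from h import *
x,y=.512,.1173
q=best([x,y,.2],.012); robot.command_gripper(.8,40)
robot.move_pose([x,y,.16],q); print(robot.line_to([x,y,.060],stop_force=8,velocity=.08)); robot.command_gripper(0,40)
o=robot.observe();print(o["tool_pos"],o["gripper_width"],o["ft_force"])
z0=o["tool_pos"][2]
robot.line_to([x,y,.22])
tx,ty=.5408,-.3242; q2=best([tx,ty,.2],-.179+np.pi/2)
robot.move_pose([tx,ty,.2],q2)
o=robot.observe();print(o["tool_pos"],o["gripper_width"],robot.observe()["clock"])
print(robot.line_to([tx,ty,z0-.051],stop_force=6,velocity=.1),robot.observe()["tool_pos"])
robot.command_gripper(.65); robot.wait(.2); robot.line_to([tx,ty,.22])
shot("top","top1");o=robot.observe();print(o["clock"],o["gripper_width"])
# view rack from wrist
p=[.50,-.16,.30];robot.command_gripper(1);robot.move_pose(p,best(p,np.arctan2(-.9,.2)));robot.wait(.3)
c,im=shot("wrist","w2");np.save("w2.npy",c,allow_pickle=True)
print(proj(c,[[.545,-.146,.034]]))
im=np.hstack([cv2.imread("pics/w2.png"),cv2.imread("pics/top1.png")]);cv2.imwrite("pics/c2.png",cv2.resize(im,None,fx=.62,fy=.62,interpolation=cv2.INTER_AREA))
E
```

```text
False
[0.51214204 0.11737224 0.06039976] 0.4575150624155407 [-1.63617275  0.53289422  6.61969709]
[ 0.54146807 -0.32293697  0.200014  ] 0.4641316484415927 8.0833
False [ 0.54096974 -0.32431961  0.0097986 ]
12.25 0.6507568407959133
[[315.59570395 120.68263887]]
```

View pics/c2.png

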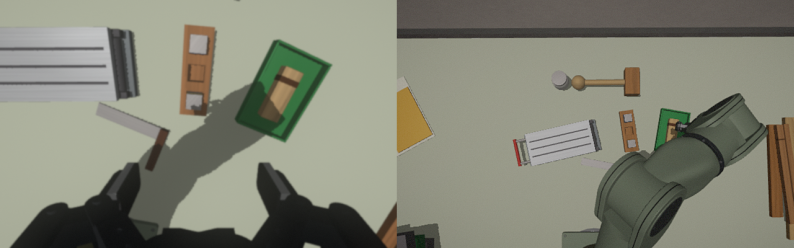

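The blank lies flat in the tray. Next, refine the rack and raise the plate with a tool-vertical arc.

```bash
cat >> h.py <<'E'
YAW=.2215; u=np.array([np.cos(YAW+np.pi/2),np.sin(YAW+np.pi/2)])   # base x axis
BAR0=np.array([.461,.3058]); HINGE=BAR0-.308*u
def bar(t,dx=0,dz=0):
    s=.308*np.cos(t)-.019*np.sin(t)+dx
    return np.r_[HINGE+s*u,.032+.308*np.sin(t)+.019*np.cos(t)-G+dz]
E
python3 - <<'E'
from h import *
c=np.load("w2.npy",allow_pickle=True).item();im=cv2.imread("pics/w2.png")[:,:,::-1].copy()
f=lambda n,r:print(n,np.round(np.hstack(r),4))
roi=(280,30,355,195)
m=mask(im,(4,90,40),(18,255,255),roi);f("rack",rect(c,big(m),.034))
g=mask(im,(0,0,90),(180,60,255),(290,40,350,190))
h=cv2.convexHull(big(m)).reshape(-1,1,2);k=np.zeros_like(g);cv2.fillPoly(k,[h],255);k=cv2.erode(k,np.ones((5,5)))
n,l,s,ce=cv2.connectedComponentsWithStats(g&k)
for i in range(1,n):
    if s[i,4]>150:
        print(s[i],ce[i]);cnt=big((l==i).astype(np.uint8))
        f("  z58",rect(c,cnt,.058));f("  z64",rect(c,cnt,.064))
p=bar(0,dz=.12);robot.command_gripper(.35,50);robot.move_pose(p,best(p,YAW+np.pi/2));
print(robot.line_to(bar(0),velocity=.1,stop_force=6),robot.observe()["tool_pos"],bar(0))
robot.wait(.2);a=robot.observe();robot.command_gripper(0,50);robot.wait(.2);o=robot.observe()
print(a["ft_force"],o["ft_force"],(o["ft_force"]-a["ft_force"])[:2]@u,o["gripper_width"],o["clock"])
shot("wrist","w3")
E
```

```text
rack [ 0.5481 -0.1461  0.168   0.055   0.1355]
[305  55  31  33 902] [319.68514412  71.10532151]
  z58 [ 0.5993 -0.1391  0.0318  0.0316 -1.4318]
  z64 [ 0.599  -0.1392  0.0313  0.0311 -1.4318]
[300 150  27  27 571] [311.92119089 162.06830123]
  z58 [ 0.4974 -0.1529  0.0314  0.0307  0.1265]
  z64 [ 0.4987 -0.1528  0.0309  0.0302  0.1265]
False [0.46123153 0.3059268  0.03280636] [0.461  0.3058 0.0323]
[-1.50260642e-01  4.78268980e-05 -2.71447935e-02] [-1.95412381  5.22876488  5.25761009] 5.49727081611905 0.14124789325448284 18.1833
```

View pics/w3.png

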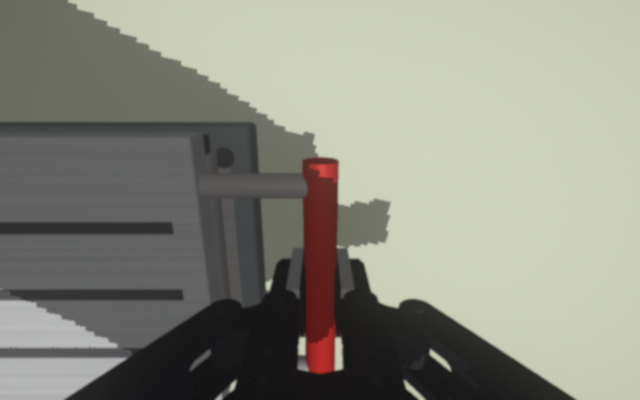

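Bar is held centrally (width 12 mm, low forces); blocks located at (.599,-.139) blue and (.497,-.153) yellow. Raising.

```bash
python3 - <<'E'
from h import *
for t in np.linspace(.1,1.25,12):
    robot.line_to(bar(t),velocity=.1); o=robot.observe();F=o["ft_force"]
    print(round(t,2),"Fu %.1f Fz %.1f"%(F[:2]@u,F[2]),"w %.3f"%o["gripper_width"],"M",o["torque"].round(1))
    if np.linalg.norm(F)>45: print("STOP");break
robot.wait(.3);print(robot.observe()["ft_force"],robot.observe()["clock"])
shot("side","s4");shot("wrist","w4")
im=np.hstack([cv2.imread("pics/s4.png"),cv2.imread("pics/w4.png")]);cv2.imwrite("pics/c4.png",cv2.resize(im,None,fx=.62,fy=.62,interpolation=cv2.INTER_AREA))
E
```

```text
0.1 Fu 5.9 Fz -1.3 w 0.146 M [1.5 0.3 0.1]
0.2 Fu 8.9 Fz -0.9 w 0.143 M [ 1.8  0.4 -0. ]
0.31 Fu 10.5 Fz 0.9 w 0.143 M [2.1 0.5 0. ]
0.41 Fu 11.5 Fz 1.5 w 0.146 M [ 2.7  0.8 -0. ]
0.52 Fu 14.8 Fz 7.0 w 0.144 M [3.2 1.1 0. ]
0.62 Fu 18.8 Fz 11.5 w 0.145 M [ 3.9  1.5 -0. ]
0.73 Fu 21.0 Fz 18.1 w 0.144 M [4.5 2.1 0. ]
0.83 Fu 23.2 Fz 25.7 w 0.145 M [ 4.4  2.3 -0.1]
0.94 Fu 21.2 Fz 30.2 w 0.142 M [4.3 2.8 0.1]
1.04 Fu 16.0 Fz 31.3 w 0.141 M [ 2.8  2.3 -0.1]
1.15 Fu 13.8 Fz 34.2 w 0.139 M [ 2.4  2.4 -0. ]
1.25 Fu 5.4 Fz 28.1 w 0.145 M [ 0.9  1.5 -0.1]
[-7.46632013  5.09321671 27.55461968] 24.2167
```

View pics/c4.png

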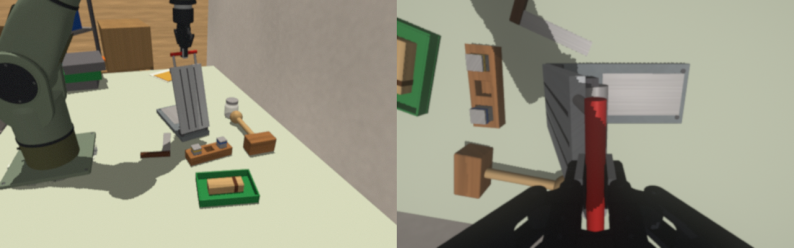

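Plate is up, forces under 40 N. Release slowly, check it stays, and measure the base's free end from above.

```bash
python3 - <<'E'
from h import *
o=robot.observe();p=o["tool_pos"]
robot.command_gripper(.4);robot.line_to(p+[0,0,.08],velocity=.1);robot.wait(1)
t=np.r_[HINGE+.24*u,.36];robot.move_pose(t,best(t,YAW));robot.wait(.3)
c,im=shot("wrist","w5");np.save("w5.npy",c,allow_pickle=True);print(robot.observe()["clock"])
P=lambda s,y,z:np.r_[HINGE+s*u+y*np.array([np.cos(YAW),np.sin(YAW)]),z]
print(proj(c,[P(.275,-.065,.02),P(.275,.065,.02),P(.2264,0,.02),bar(1.25)+[0,0,G]]).round(1))
E
```

```text
28.525
[[273.3 123.2]
 [363.9 123.2]
 [318.6 156.7]
 [317.9 439.7]]
```

View pics/w5.png

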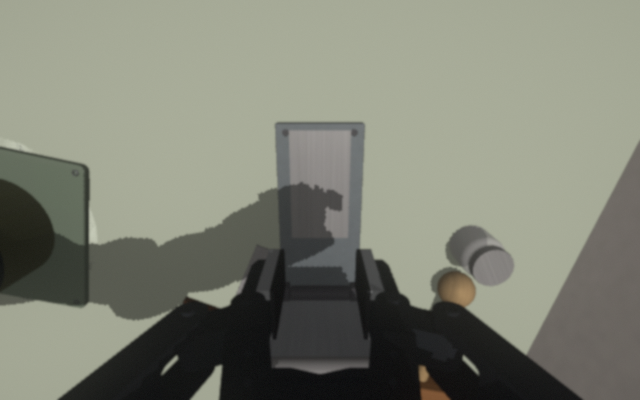

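Base end corners seen at (275,122),(365,122), against predicted (273,123),(364,123), so the base is known to about 2 mm. The plate stays up. Now the blue block first, carried above the raised bar.

```bash
cat >> h.py <<'E'
RY=.1355
SPOT=HINGE+.2274*u+.001*np.array([np.cos(YAW),np.sin(YAW)])
def fetch(xy,zg,dz,qp):
    """draw block at xy gripping with TCP at zg, set it dz higher at SPOT"""
    p=np.r_[xy,.42]; q=best(p,RY+np.pi/2)
    robot.line_to(np.r_[robot.observe()["tool_pos"][:2],.42],velocity=.2)
    robot.move_pose(p,q); robot.command_gripper(.65,70)
    robot.line_to(np.r_[xy,zg+.03],velocity=.25)
    print("hit" ,robot.line_to(np.r_[xy,zg],velocity=.04,stop_force=8))
    b=robot.observe();robot.command_gripper(0,70);robot.wait(.2);o=robot.observe();zg=o["tool_pos"][2]
    print("grip",o["tool_pos"],o["gripper_width"],o["ft_force"]-b["ft_force"])
    robot.line_to(np.r_[xy,zg+.05],velocity=.05);o=robot.observe();print("drawn",o["gripper_width"],o["ft_force"],b["ft_force"])
    robot.line_to(np.r_[xy,.42],velocity=.2)
    robot.line_to(np.r_[SPOT,.42],qp,velocity=.15)
    shot("side","carry%d"%(dz*1000)); print("carry",robot.observe()["gripper_width"])
    robot.line_to(np.r_[SPOT,zg+dz+.02],velocity=.15);robot.wait(.2)
    print("touch",robot.line_to(np.r_[SPOT,zg+dz-.004],velocity=.015,stop_force=4))
    o=robot.observe();print(o["tool_pos"],"expected",zg+dz,o["ft_force"],o["clock"])
def release():
    p=robot.observe()["tool_pos"]
    robot.command_gripper(.6);robot.wait(.2);robot.line_to(np.r_[p[:2],.42],velocity=.12)
E
python3 - <<'E'
from h import *
qp=robot.observe()["orientation"];qp=min((quat(YAW),quat(YAW+np.pi)),key=lambda a:1-abs(a@qp));np.save("qp.npy",qp)
print(robot.solve_ik(np.r_[SPOT,.42],qp),robot.solve_ik([.599,-.1392,.42],best([.599,-.1392,.42],RY+np.pi/2)))
fetch([.599,-.1392],.039,.012,qp)
E
```

```text
[-0.39868975  0.48916778 -0.20167518  1.23504784  0.09525724  1.42646945
 -0.36948597] [ 0.08546735  0.68278174  0.2559369   0.87447381 -0.16048374  1.60010876
 -1.15428196]
hit False
grip [ 0.59916804 -0.1392315   0.0394346 ] 0.3372755954919951 [-0.61613613  0.65822107  4.77299561]
drawn 0.3392998045013823 [ 0.73380258 -0.63618366 -3.82876006] [-0.34026012 -0.52646701  0.45460042]
carry 0.3367160275707121
touch True
[0.4796704  0.22738766 0.05139399] expected 0.05143459887724722 [-1.88099482 -0.38509268  9.35394907] 43.4
```

Touchdown height matches to 0.1 mm. Release, then fetch the yellow block and stop before releasing it to check alignment.

```bash
python3 - <<'E'
from h import *
qp=np.load("qp.npy");release()
c,im=shot("wrist","w6");np.save("w6.npy",c,allow_pickle=True)
print(proj(c,np.r_[SPOT,.076]))
fetch([.498,-.1529],.0355,.012+.056,qp)
shot("wrist","w7");shot("side","s7")
a=cv2.imread("pics/w6.png")[60:360,170:470];b=cv2.imread("pics/w7.png")[60:360,170:470]
s=cv2.imread("pics/s7.png")[60:260,160:460]
s=cv2.resize(s,(800,533))[60:360];cv2.imwrite("pics/c7.png",np.vstack([np.hstack([a,b,np.zeros((300,200,3),np.uint8)]),s]))
E
```

```text
[[319.04733548 147.15548057]]
hit False
grip [ 0.49812625 -0.15295899  0.03590065] 0.3350212389711647 [-0.44226343  1.20831251  7.42188304]
drawn 0.3341266709620294 [ 0.19671177 -0.48345797 -3.9403628 ] [-0.50049807  0.05720113  0.41197821]
carry 0.3361003799819756
touch True
[0.47976425 0.22744084 0.10392127] expected 0.10390064904599366 [-0.1555115  -0.14170823  9.39860172] 61.3833
```

View pics/c7.png

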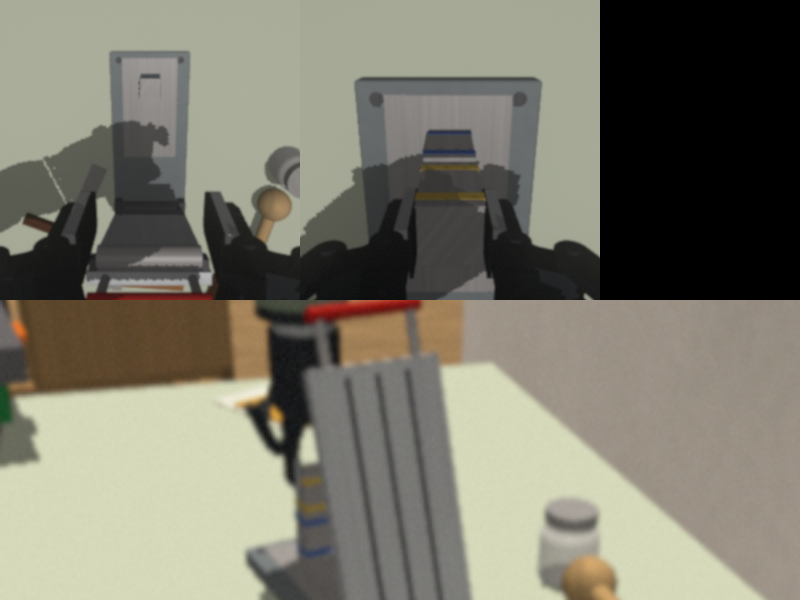

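The wrist view shows a light strip between the blue and yellow bands. The lower block's top protrudes a few mm towards the free end, so I'll measure the offset before releasing.

```bash
python3 - <<'E'
import cv2,numpy as np
a=cv2.imread("pics/w7.png")[180:260,280:380];b=cv2.imread("pics/w6.png")[120:170,290:350]
cv2.imwrite("pics/c8.png",np.vstack([cv2.resize(a,(700,560),interpolation=cv2.INTER_NEAREST)]))
from h import *
c=np.load("w6.npy",allow_pickle=True).item()
for r in range(125,168,1): print(r,cv2.imread("pics/w6.png")[r,312:328].mean((0)).round(),end=' ')
c=robot.calibration("wrist")
v=np.array([np.cos(YAW),np.sin(YAW)])
for s in(-.015,.015):
  print(s,"low top",proj(c,[np.r_[SPOT+s*u+e*v,.076] for e in(-.015,.015)]).round(1),"up top",proj(c,[np.r_[SPOT+s*u+e*v,.126] for e in(-.015,.015)]).round(1))
E
```

```text
125 [148. 151. 154.] 126 [147. 151. 154.] 127 [147. 150. 154.] 128 [147. 150. 154.] 129 [147. 150. 153.] 130 [146. 150. 153.] 131 [145. 148. 152.] 132 [140. 143. 146.] 133 [124. 125. 126.] 134 [98. 96. 95.] 135 [79. 77. 77.] 136 [75. 73. 71.] 137 [85. 82. 80.] 138 [111. 111. 112.] 139 [135. 137. 140.] 140 [143. 146. 150.] 141 [144. 147. 151.] 142 [144. 147. 150.] 143 [144. 146. 150.] 144 [143. 146. 150.] 145 [143. 146. 149.] 146 [143. 146. 149.] 147 [142. 145. 149.] 148 [142. 145. 148.] 149 [142. 145. 148.] 150 [141. 144. 147.] 151 [140. 143. 147.] 152 [140. 143. 146.] 153 [140. 142. 146.] 154 [139. 142. 146.] 155 [138. 142. 145.] 156 [139. 142. 145.] 157 [140. 143. 146.] 158 [141. 144. 147.] 159 [141. 143. 147.] 160 [140. 143. 146.] 161 [139. 142. 146.] 162 [139. 142. 145.] 163 [139. 142. 145.] 164 [139. 142. 145.] 165 [138. 141. 145.] 166 [138. 141. 144.] 167 [138. 140. 144.] -0.015 low top [[291.5 263.1]
 [343.1 263.1]] up top [[282.4 320.3]
 [350.9 320.3]]
0.015 low top [[290.1 215. ]
 [344.3 215. ]] up top [[279.8 259.2]
 [353.1 259.2]]
```

View pics/c8.png

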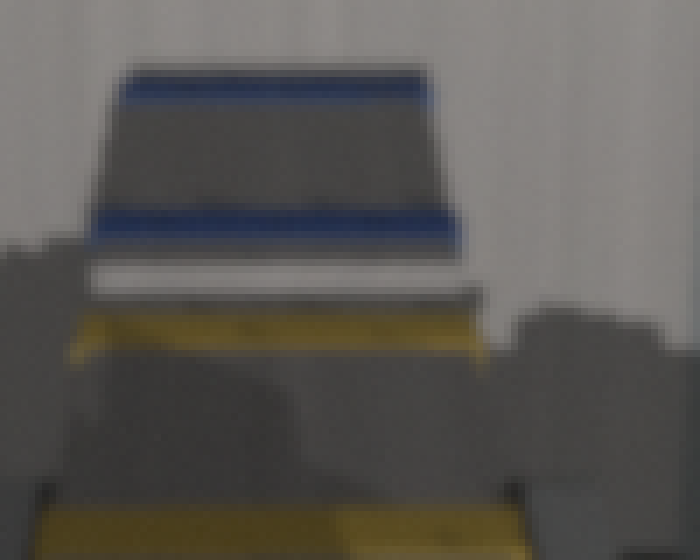

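The strip is 5 px, about 3 mm: the upper block sits 3 mm towards the hinge. Lift slightly, shift +3 mm, set down again, check, then release.

```bash
python3 - <<'E'
from h import *
p=robot.observe()["tool_pos"];n=np.r_[SPOT+.0031*u,0]
robot.line_to(p+[0,0,.004],velocity=.02);robot.line_to(n+[0,0,p[2]+.004],velocity=.02);robot.wait(.3)
print(robot.line_to(n+[0,0,p[2]-.004],velocity=.01,stop_force=4));o=robot.observe();print(p,o["tool_pos"],o["clock"])
shot("wrist","w9")
a=cv2.imread("pics/w9.png")[180:260,280:380];a=cv2.resize(a,(420,336),interpolation=cv2.INTER_NEAREST)
release();shot("top","t9");shot("wrist","w10")
b=cv2.imread("pics/w10.png")[90:230,230:410];b=cv2.resize(b,(380,296))
im=np.zeros((340,800,3),np.uint8);im[:336,:420]=a;im[:296,420:]=b;cv2.imwrite("pics/c9.png",im)
print(robot.observe()["clock"])
E
```

```text
True
[0.47978173 0.22742105 0.10389566] [0.47912708 0.23050527 0.10392064] 62.9667
66.4583
```

View pics/c9.png

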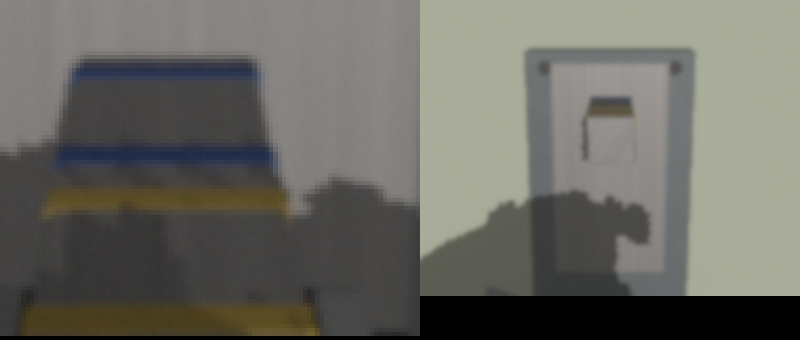

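The stack is flush, and the lower-left view shows no step. Now regrip the bar and lower it, easing radial force with feedback, to just above contact (0.438 rad expected).

```bash
python3 - <<'E'
from h import *
robot.line_to(np.r_[SPOT,.44],velocity=.15)
p=bar(1.25,dz=.1);q=best(p,YAW+np.pi/2);robot.command_gripper(.4,50);robot.line_to(p,q,velocity=.1)
c,im=shot("wrist")
print(robot.line_to(bar(1.25,dz=.002),velocity=.06,stop_force=6));robot.command_gripper(0,50);robot.wait(.2)
o=robot.observe();print(o["tool_pos"],o["ft_force"],o["gripper_width"])
dr=0
for t in np.arange(1.2,.47,-.05):
    e=np.array([np.cos(t),np.sin(t)])
    robot.line_to(bar(t,dx=dr*e[0],dz=.002+dr*e[1]),velocity=.07);o=robot.observe();F=o["ft_force"];f=np.array([F[:2]@u,F[2]])
    fr=f@e;ft=f@[-e[1],e[0]];dr=np.clip(dr+5e-5*fr,-.006,.006)
    print("%.2f Fr %.1f Ft %.1f dr %.1fmm w %.3f"%(t,fr,ft,dr*1e3,o["gripper_width"]))
    if np.linalg.norm(F)>50: print("STOP");break
np.save("dr.npy",[t,dr]);shot("side","s11");shot("wrist","w11")
im=np.hstack([cv2.imread("pics/s11.png")[90:290,180:440],cv2.imread("pics/w11.png")[100:400,120:510][::1]][0:1]);a=cv2.resize(im,(400,308))
b=cv2.resize(cv2.imread("pics/w11.png"),(400,250));z=np.zeros((308,400,3),np.uint8);z[:250]=b
cv2.imwrite("pics/c11.png",np.hstack([a,z]));print(robot.observe()["clock"])
E
```

```text
False
[0.51133368 0.08266344 0.31383815] [-0.82572387  1.39799045  5.5083176 ] 0.137166817981042
1.20 Fr 7.0 Ft -1.5 dr 0.3mm w 0.145
1.15 Fr -2.3 Ft -1.8 dr 0.2mm w 0.142
1.10 Fr -4.8 Ft -2.2 dr -0.0mm w 0.147
1.05 Fr 4.6 Ft -1.8 dr 0.2mm w 0.140
1.00 Fr 5.9 Ft -2.2 dr 0.5mm w 0.141
0.95 Fr 5.9 Ft -3.0 dr 0.8mm w 0.143
0.90 Fr 1.5 Ft -2.8 dr 0.9mm w 0.144
0.85 Fr 3.8 Ft -3.5 dr 1.1mm w 0.143
0.80 Fr 0.1 Ft -3.5 dr 1.1mm w 0.143
0.75 Fr -3.7 Ft -3.6 dr 0.9mm w 0.142
0.70 Fr -3.4 Ft -3.6 dr 0.7mm w 0.145
0.65 Fr -2.9 Ft -3.2 dr 0.6mm w 0.140
0.60 Fr 0.7 Ft -4.0 dr 0.6mm w 0.148
0.55 Fr 0.7 Ft -4.6 dr 0.7mm w 0.149
0.50 Fr -0.0 Ft -3.0 dr 0.7mm w 0.145
76.8083
```

View pics/c11.png

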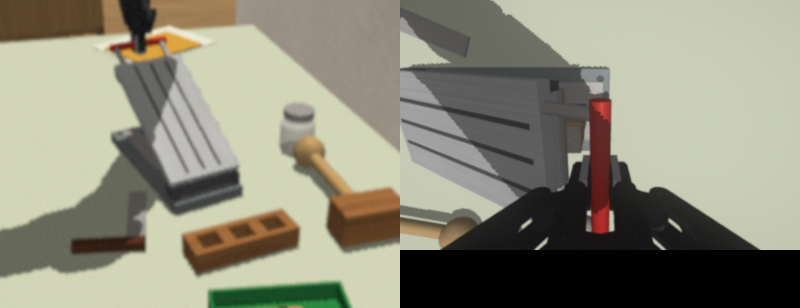

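The plate is held and lowering smoothly; the stack is visible beneath it, upright. Now the final approach in ~0.8 mm steps until the tool unloads.

```bash
python3 - <<'E'
from h import *
t,dr=np.load("dr.npy")
def step(t,v):
    e=np.array([np.cos(t),np.sin(t)])
    robot.line_to(bar(t,dx=dr*e[0],dz=.002+dr*e[1]),velocity=v);robot.wait(.1);F=robot.observe()["ft_force"];f=np.array([F[:2]@u,F[2]])
    return f@e,f@[-e[1],e[0]]
print(step(.46,.03))
for t in np.arange(.4575,.41,-.0025):
    fr,ft=step(t,.015);print("%.4f Fr %.1f Ft %.1f"%(t,fr,ft))
    if ft>4: break
o=robot.observe();print(o["tool_pos"],o["clock"]);shot("side","s12")
E
```

```text
(np.float64(0.37186580902297595), np.float64(-4.969010876496925))
0.4575 Fr 1.4 Ft -4.0
0.4550 Fr 1.4 Ft -4.0
0.4525 Fr 1.3 Ft -2.7
0.4500 Fr 2.7 Ft -2.6
0.4475 Fr 2.6 Ft -2.9
0.4450 Fr 2.2 Ft -2.2
0.4425 Fr 2.6 Ft -3.7
0.4400 Fr 3.5 Ft -2.8
0.4375 Fr 3.6 Ft -3.1
0.4350 Fr 5.5 Ft 9.7
[0.46899645 0.27056799 0.16289544] 80.9667
```

Contact at 0.436 rad (expected 0.438). Release, retreat, and check.

```bash
python3 - <<'E'
from h import *
p=robot.observe()["tool_pos"]
robot.command_gripper(.35);robot.wait(.2);print(robot.observe()["ft_force"])
robot.line_to(p+[0,0,.2],velocity=.1)
t=np.array([.36,.42,.36])
try: robot.move_pose(t,best(t,YAW+np.pi/2))
except robot.Unreachable: print("unreach")
robot.wait(.5)
c,im=shot("top","t13");shot("side","s13")
r=(150,200,240,300);m=mask(im,(0,150,60),(6,255,255),r)|mask(im,(174,150,60),(180,255,255),r)
print("bar",rect(c,big(m),.180),"expected",bar(.4380))
a=cv2.resize(cv2.imread("pics/s13.png")[80:340,180:440],(400,400));b=cv2.resize(cv2.imread("pics/t13.png")[90:330,170:490],(400,300))
z=np.zeros((400,400,3),np.uint8);z[:300]=b;cv2.imwrite("pics/c13.png",np.hstack([a,z]));print(robot.observe()["clock"])
E
```

```text
[-0.15693712 -0.27462376  0.05703377]
bar (array([0.4680867 , 0.26961172], dtype=float32), np.float32(0.10817502), np.float32(0.012093043), np.float32(0.21497317)) expected [0.46915789 0.26957408 0.1611382 ]
85.05
```

View pics/c13.png

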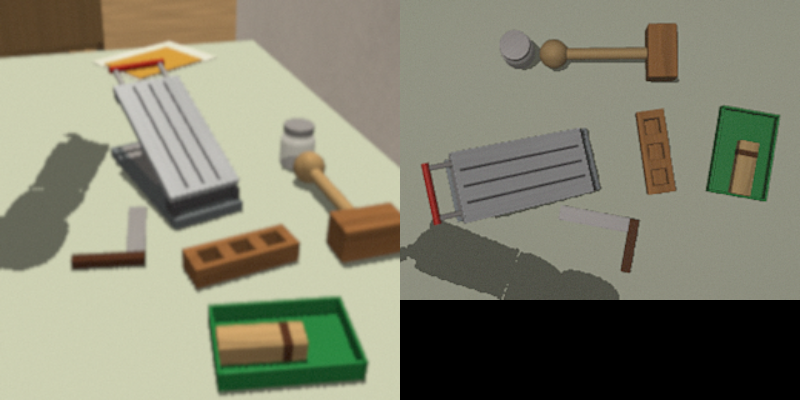

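The plate rests at the expected tilt (bar within 1 mm of prediction). The blank has been knocked towards the robot-side end of the tray, so I'll check it is flat and inside.

```bash
python3 - <<'E'
from h import *
c=robot.calibration("top");im=cv2.imread("pics/t13.png")[:,:,::-1].copy()
b=rect(c,big(mask(im,(8,60,60),(28,255,255),(410,165,480,260))),.033);t=rect(c,big(mask(im,(45,100,30),(80,255,255),(400,160,490,260))),.03);print(b,t)
a=-.179;d=b[0]-np.array([.5408,-.3242]);print("tray frame",d@[np.cos(a),np.sin(a)],d@[-np.sin(a),np.cos(a)],"dyaw",b[3]-a)
i=cv2.imread("pics/s13.png")[260:340,305:425];i=cv2.resize(i,(480,320),interpolation=cv2.INTER_CUBIC)
j=cv2.resize(cv2.imread("pics/t13.png")[165:260,405:485],(270,320),interpolation=cv2.INTER_CUBIC);cv2.imwrite("pics/c14.png",np.hstack([i,j]))
E
```

```text
(array([ 0.5111761 , -0.32489514], dtype=float32), np.float32(0.11021017), np.float32(0.044547334), np.float32(-0.19570668)) (array([ 0.5409348 , -0.32430816], dtype=float32), np.float32(0.17751777), np.float32(0.123038515), np.float32(-0.18113829))
tray frame -0.029026799715089795 -0.005958441253902031 dyaw -0.016706675
```

View pics/c14.png

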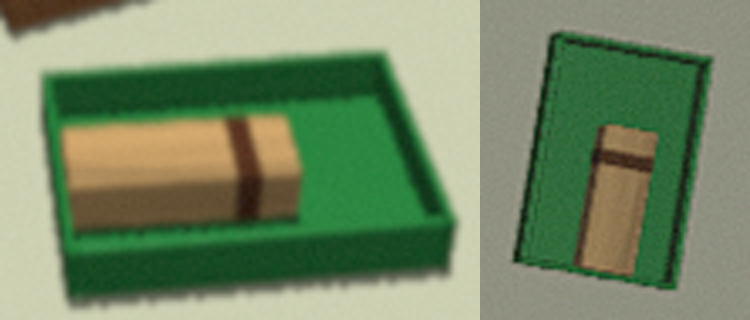

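It lies flat on the tray floor: 110 mm long as seen from above, parallel to the tray, and inside the walls. No repair needed.

```bash
python3 -c "
from station import robot
robot.finish_job();print(robot.observe()['clock'])"
```

```text
the job is handed in; nothing more can be done
the job is handed in; nothing more can be done
```

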